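# Roll down the label on a canister

### The job

Bed down the label on the canister lying on the rolling board: take the felt-faced hand float by its handle, bear down on the canister with it (about a kilo of pressure, never more than two) and roll the canister under it from the blue line to the red line, half a turn without skidding, keeping the pressure on all the way through the worn hollow. Stop it square on the red line, lift the float off so that the canister stays there, and lay the float flat back in its tray. Keep your fingers off the canister, do not lift it, and leave everything else on the counter alone.

Things in the scene. Friction and masses are not known exactly. Their poses are not given: they have to be found in the camera images.
- canister: Paperboard canister lying on the board at the blue line, free to roll: kraft brown, white and red label over half of it, dark blue strip along the label's upper edge. 73 mm diameter, 110 mm long, 0.28 to 0.42 kg. Origin mid-axis; x along its axis; z points up (to the dark blue strip) at the start and must point down at the end.
- float: Hand float, 0.24 kg: wooden plate 80 (its x) by 180 (its y) by 13 mm, green felt underneath. Dark bridge handle amid the top, 50 mm long in y, 28 mm wide in x, from 13 to 58 mm above the felt: grip it from above across the 50 mm (fingers closing along y), tips clear of the plate. Origin at the centre of the felt underside, z up. Starts in the tray, lying the same way.
- tray: The float's home: shallow grey tray fixed to the counter, left or right of the board. 112 (x) by 212 mm (y) outside, 100 by 200 mm inside, walls 14 mm high, floor 6 mm thick. Origin at the centre of its underside, on the counter, z up.
- station: Fixed base of the rolling board: dark steel plate 176 (x) by 266 mm (y) under a beech board 160 by 250 mm that rides on foam. The board's top is 40 mm above the counter unloaded and sinks about 0.3 mm per newton, springing back. Origin at the centre of the underside, z up; canisters lie along its x and are rolled towards its +y.
- start_line (a point): Blue line across the board: its middle, at the unloaded board top; axes as the station's. It is 115 mm (half the canister's girth) before the red line. The board is level at and outside the lines but worn hollow by several mm between them, so the pressure on the canister drops there unless the float is let down after it.
- finish_line (a point): Red line across the board: its middle, at the unloaded board top; axes as the station's. The board is level here, and a canister left still stays where it is. A flat float that does not slip travels twice as far as the canister under it.
- pen: Light blue pen, 125 mm, on the notebook; origin at the centre of its underside. Leave alone.
- phone: Black phone, 74 by 152 by 9 mm, flat on the counter; origin at the centre of its underside. Leave alone.
- done_a: Finished canister standing beyond the board, 73 mm diameter, 110 mm high; origin at the centre of its underside. Leave alone.
- done_b: Second finished canister standing beside the first, same size; origin at the centre of its underside. Leave alone.
- label_roll: Roll of labels standing on end, 96 mm diameter, 60 mm high; origin at the centre of its underside. Leave alone.
- calculator: Grey calculator, 100 by 140 by 21 mm; origin at the centre of its underside. Leave alone.
- jar: Pale jar with a brass lid, 76 mm diameter, 110 mm high; origin at the centre of its underside. Leave alone.
- tape: Black desk tape dispenser, 65 by 130 by 86 mm; origin at the centre of its underside. Leave alone.
Not all that is in view belongs to the job. Several things have the shape of the float; the one meant has the colours described above.

How it is judged:
By the outcome, as a careful person would: the job done as asked, in the order asked, and still so for the second after the job is handed in, with the robot touching nothing.
It also fails if it takes over 72 s, if anything falls off the work surface, if the arm or the gripper's body presses on something with over 40 N, if the wrist force passes 120 N, or if a joint passes its speed limit or range.

### The arm

A 6-joint arm with a two-finger parallel gripper is mounted at the origin on the work surface. World frame = base frame: x ahead of the robot, y to its left, z up, the work surface at z = 0. Lengths are in mm, angles in degrees, forces in N, time in s.
With the tool pointing down it reaches from about 350 to 850 mm from the base axis. Payload 8.1 kg.
Tool frame: the origin (TCP) lies at the very end of the fingers, on their centre line; the grasp point (between the pads) lies 19 mm behind it (r.grip_depth is the distance from the TCP to the grasp point, in mm); y points along the fingers, z is the direction in which the jaws open and shut, and the axes are right-handed (so a half turn about y gives the same grasp; the last joint's range is limited). The gripper opens to 85 mm and grips with 20 to 120 N. Pads are 22 mm wide; open, the fingers measure 114 mm over their backs; the gripper's body (76 mm by 85 mm) begins 54 mm behind the grasp point. The pads swing forward as they close: fully open they stand 13 mm farther back than shut.
Start: joints at [-80.18, 7.471, 85.268, -0, 87.261, -4.893], TCP at [152.412, -580.324, 231.292] pointing down, gripper open.
Joint ranges: [-169.43, 169.43], [-51.17, 129.36], [1.28, 143.12], [-76.62, 256.62], [0, 156.53], [-152.29, 152.29]. Speed limits (degrees/s): [136.94, 136.94, 159.86, 180, 180, 180].

### API

Orientations are given as [roll, pitch, yaw] about the fixed x, y, z axes, in that order (R = Rz(yaw) Ry(pitch) Rx(roll)).
In Python, from bench import readout, eyes, r gives the robot as it stands. The module is installed in compiled form; this text tells all that it offers.
- The arm moves only by the tool move_arm, never from a script. Its argument "motion" is text: rows parted by semicolons, each of 6 numbers parted by spaces: the shift along the world's x, y, z in cm, then the turn, a rotation vector about the world's x, y, z in degrees. A call has 1 to 10 rows; each row is the pose to reach, as a shift and turn from the pose commanded when the call began; what a row does not reach only later rows make up. A row lasts 1/12 s, in which the tool goes at most 41.7 mm and 7.16 degrees, less where a joint would pass 70% of its speed; a pose out of reach is approached as far as the arm can. A call with a gripper value outside its range is refused whole. "fingers" is the finger opening in cm, from 0 to 8.54, set as the call begins (left out, the last holds). The fingers move at their own pace and stop on an object; "squeeze" is the grip in N (left out, the last holds). Time passes only in rows, so rows that repeat a pose let the fingers close. It gives the time, the measured TCP pose, the force and the opening at its end, in the units of the state.
- readout.sense(): the state, without advancing time (a new reading comes with each control period).
- eyes.snapshot(name): name is "scene" or "top"; returns a dict with "image" (400x640x3 uint8, blue, green, red), "fx", "fy", "cx", "cy" (pixels), "dist_coeffs" ([k1, k2, p1, p2, k3] as OpenCV has them; the pictures are not rectified), "world_to_cam" (4x4, takes a point from world to camera coordinates). Camera axes: x right, y down, z forward; pixel columns grow to the right and rows downward; lengths in mm; the calibration is good to about 2 mm. A picture is of the moment at which its call begins. There is no depth.
- r.hand_in(): hands the job in, once; it reports no verdict.
The state is a dict: "time": time; "joint_pos": joint angles; "qd": joint speeds; "joint_efforts": joint torques, N m; "tool_pos": TCP position; "tcp_rot": TCP orientation; "ft_force": force on the tool from outside, world axes, zero at the start; "wrist_torque": the same for the moment, N m; "finger_gap": finger opening in mm.
Only numpy, scipy, OpenCV 4.12 (cv2) and the standard library are available. Lean on these libraries where they do the work, as an engineer would, in place of code of your own. Each camera call takes 0.05 s, during which the arm holds its last target. There are 200 camera calls.

## Working session

There is one attempt and no reset: what is moved stays moved. The work goes in short steps, Python scripts to look and compute and a tool call to move; the robot and the scene stay as the last step left them, time stands still between calls to the robot, and variables do not carry over. Pictures are saved under pics/ and viewed, about 8 in all and at most 12, crops included, and the job is handed in when it is done.

Besides the shell and the picture viewer there is one more tool, called after ">>>" in YAML: its name, and indented under it one key for each argument. move_arm: Moves the arm, as the interface text tells. Its arguments: {"type":"object","properties":{"motion":{"type":"string"},"fingers":{"type":"number"},"squeeze":{"type":"number"}},"required":["motion"]}

```bash
mkdir -p pics
cat > h.py <<'E'
import numpy as np, cv2
from bench import readout, eyes, r
def snap(n):
    s=eyes.snapshot(n); return s
def ray(s,uv):
    K=np.array([[s['fx'],0,s['cx']],[0,s['fy'],s['cy']],[0,0,1.]])
    p=cv2.undistortPoints(np.array(uv,float).reshape(-1,1,2),K,np.array(s['dist_coeffs'],float)).reshape(-1,2)
    T=np.array(s['world_to_cam']);R=T[:3,:3];t=T[:3,3]
    return -R.T@t,np.c_[p,np.ones(len(p))]@R
def onz(s,uv,z):
    c,d=ray(s,uv); return c+d*((z-c[2])/d[:,2])[:,None]
def proj(s,P):
    K=np.array([[s['fx'],0,s['cx']],[0,s['fy'],s['cy']],[0,0,1.]])
    T=np.array(s['world_to_cam']);
    return cv2.projectPoints(np.array(P,float).reshape(-1,3),cv2.Rodrigues(T[:3,:3])[0],T[:3,3],K,np.array(s['dist_coeffs'],float))[0].reshape(-1,2)
E
python3 - <<'E'
from h import *
for n in('scene','top'):
    s=snap(n);cv2.imwrite(f'pics/{n}0.png',s['image']);c,_=ray(s,[[320,200]]);print(n,s['fx'],c,np.round(s['world_to_cam'],2).tolist(),s['dist_coeffs'])
print(readout.sense())
E
```

```text
scene 519.9204195332771 [1208.84963552  699.36665805 1020.03204424] [[-0.73, 0.69, -0.0, 399.96], [0.47, 0.5, -0.73, -176.98], [-0.5, -0.53, -0.69, 1673.2], [0.0, 0.0, 0.0, 1.0]] [-0.1687503  0.         0.         0.         0.       ]
top 371.86159778076734 [ 427.55166812  -56.14201788 1180.91956542] [[-0.01, -1.0, -0.03, -13.03], [-0.99, 0.01, -0.1, 549.77], [0.11, 0.03, -0.99, 1130.54], [0.0, 0.0, 0.0, 1.0]] [-0.08999018  0.          0.          0.          0.        ]
{'time': 0.1, 'joint_pos': array([-8.01789772e+01,  7.51178752e+00,  8.53237070e+01,  1.33580703e-03,
        8.72616438e+01, -4.89398138e+00]), 'qd': array([ 0.01473389, -0.13124896, -0.14501924,  0.01209485, -0.03638597,
       -0.10965033]), 'joint_efforts': array([-7.89654541e-05, -5.70949602e+01, -5.01944661e+01, -3.12809489e-04,
        8.06347467e-03,  3.43539000e-06]), 'tool_pos': array([ 152.34171734, -579.82120257,  230.3324443 ]), 'tcp_rot': array([-9.00966703e+01,  9.61638858e-03, -1.65285069e+02]), 'ft_force': array([-0.59999321,  0.26185256,  0.15640802]), 'wrist_torque': array([0.05155702, 0.01885213, 0.05495299]), 'finger_gap': 85.56223741203354}
```

View pics/scene0.png

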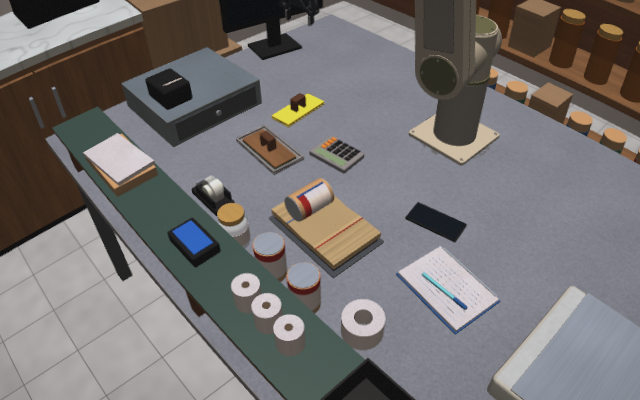

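View pics/top0.png

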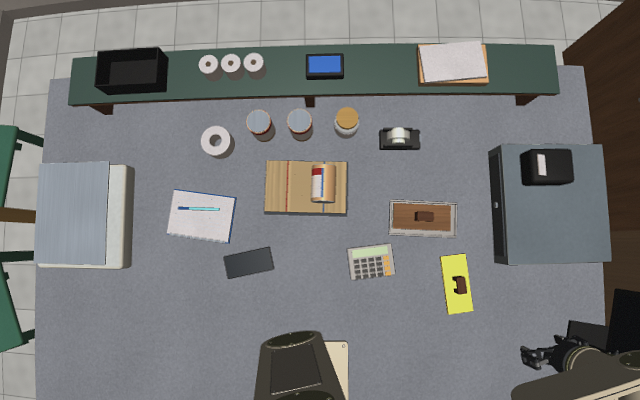

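Scene: in "top", the rolling board is at (306,187), with the canister at (322,183), the blue line at about u=323 and the red line at about u=287. The tray is at (423,217). There are two float-shaped things: the brown wooden plate with a dark handle in the grey tray at (423,217), and a yellow one at (457,284). The wooden one fits the description, and I'll confirm it in an enlarged crop.

Run:
```python
from h import *
a=cv2.imread('pics/top0.png');b=cv2.imread('pics/scene0.png')
x=cv2.resize(a[145:260,255:475],(800,418),interpolation=cv2.INTER_CUBIC)
cv2.imwrite('pics/crop1.png',x)
y=cv2.resize(b[115:275,225:390],(800,776),interpolation=cv2.INTER_CUBIC)[:600]
cv2.imwrite('pics/crop2.png',y)
```

```text
(no output)
```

View pics/crop1.png

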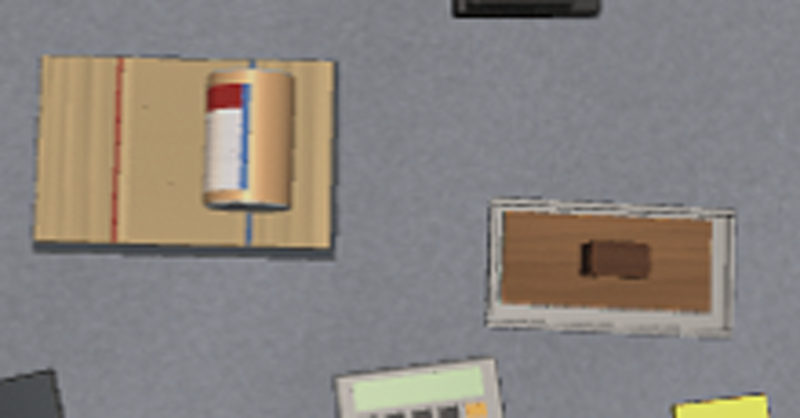

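View pics/crop2.png

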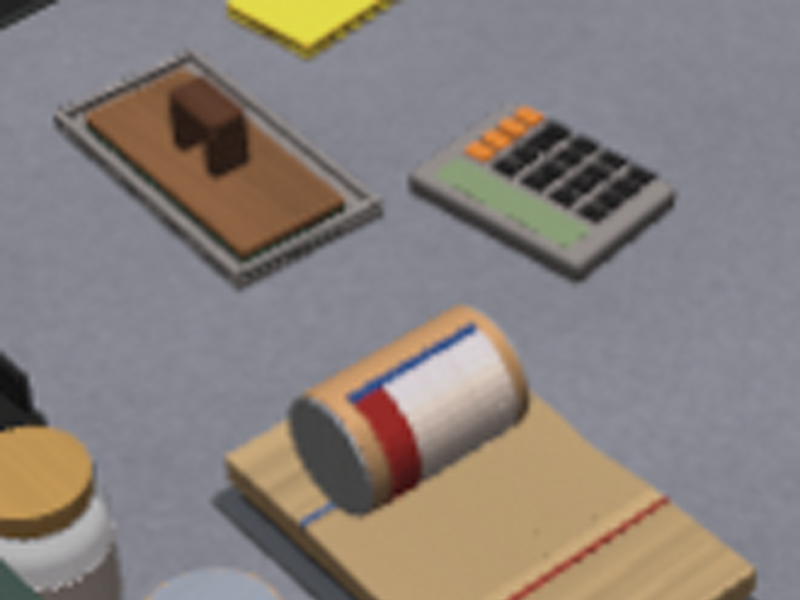

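Confirmed: in crop 1 the tray float is a brown wooden plate with a dark bridge handle, and crop 2 shows the green felt edge. The yellow object is a decoy. Next I measure both with masks and clicked corners.

Run:
```python
from h import *
s=snap('top');s2=snap('scene')
im=s['image']; k=3.636
def W(p,z,name,o=(255,145),k=k,s=s):
    q=onz(s,np.array(p)/k+np.array(o),z);print(name,np.round(q[:,:2],1).tolist(),'mean',q[:,:2].mean(0).round(1));return q
def quad(q):
    print('  sides',[round(float(np.linalg.norm(q[i]-q[(i+1)%4])),1) for i in range(4)], 'yaw',[round(float(np.degrees(np.arctan2(*(q[j]-q[i])[1::-1]))),1) for i,j in((1,0),(2,3),(3,0),(2,1))])
quad(W([(42,56),(335,62),(331,248),(36,241)],40,'board'))
quad(W([(490,200),(737,208),(731,338),(487,325)],14,'tray'))
quad(W([(502,210),(712,221),(710,312),(501,302)],19,'plate'))
quad(W([(593,241),(650,241),(650,279),(593,279)],64,'handle'))
W([(120,58),(113,243)],40,'red');W([(252,60),(247,245)],40,'blue')
# masks
hsv=cv2.cvtColor(im,cv2.COLOR_BGR2HSV).astype(int);H,S,V=hsv[...,0],hsv[...,1],hsv[...,2]
def fit(m,z,name,s=s):
    m=m.astype(np.uint8); n,l,st,c=cv2.connectedComponentsWithStats(m)
    i=1+st[1:,4].argmax(); pts=np.argwhere(l==i)[:,::-1]
    q=onz(s,pts,z)[:,:2].astype(np.float32); rc=cv2.minAreaRect(q)
    ev=np.linalg.eigh(np.cov(q.T))[1][:,1]
    print(name,st[i],'mean',q.mean(0).round(1),'rect',np.round(rc[0],1),np.round(rc[1],1),round(rc[2],1),'pca',np.degrees(np.arctan2(ev[1],ev[0])).round(1))
R=np.zeros(H.shape,bool);R[195:240,385:465]=1
print(hsv[215,400],hsv[217,427],hsv[217,448],hsv[180,300],hsv[200,287],hsv[205,323])
fit(R&(S>90)&(V<200),19,'plate'); fit(R&(V<75),64,'handle')
R=np.zeros(H.shape,bool);R[155:217,260:350]=1
fit(R&(S>50),40,'board')
R[:]=0;R[158:213,280:295]=1; fit(R&((H<6)|(H>172))&(S>80),40,'red')
# scene: crop2 k=4.848 origin(225,115)
k2=800/165
for z,n,p in((64,'handle top',[(170,85),(203,75),(247,125),(213,137)]),(19,'plate',[(87,119),(185,68),(345,207),(247,253)]),(14,'tray',[(55,115),(188,52),(382,207),(240,285)])):
    quad(W(p,z,'S '+n,(225,115),k2,s2))
W([(520,600),(668,498)],40,'S red',(225,115),k2,s2)
# canister top line blue strip
W([(246,85),(246,188)],113,'strip');W([(350,398),(474,328)],113,'S strip',(225,115),k2,s2)
```

```text
board [[670.8, 137.2], [661.1, -115.3], [501.6, -108.8], [510.7, 141.6]] mean [586.1  13.7]
  sides [252.7, 159.6, 250.6, 160.2] yaw [87.8, 87.9, -1.6, -2.3]
tray [[543.1, -248.3], [533.1, -463.5], [420.9, -453.1], [435.4, -242.6]] mean [ 483.1 -351.9]
  sides [215.4, 112.7, 211.0, 107.9] yaw [87.3, 86.1, -3.0, -5.3]
plate [[533.8, -257.6], [521.7, -439.3], [443.4, -434.1], [454.8, -254.3]] mean [ 488.4 -346.3]
  sides [182.1, 78.4, 180.1, 79.1] yaw [86.2, 86.4, -2.3, -3.8]
handle [[502.9, -324.4], [502.2, -371.8], [470.8, -370.6], [471.5, -323.2]] mean [ 486.8 -347.5]
  sides [47.4, 31.4, 47.3, 31.4] yaw [89.2, 89.1, -2.1, -2.3]
red [[667.8, 69.5], [508.2, 75.7]] mean [588.   72.6]
blue [[664.0, -44.2], [505.1, -37.9]] mean [584.6 -41.1]
[ 14 127 129] [ 11 123  89] [ 14 126 125] [ 18  94 174] [ 13 113 174] [107  84 131]
plate [ 393  203   58   28 1419] mean [ 489.7 -344.7] rect [ 489.5 -345.4] [178.8  78.7] 86.6 pca 87.0
handle [414 212   5   9  29] mean [ 488.1 -317.5] rect [ 488.5 -316.3] [24.8 11.6] 5.1 pca 178.4
board [ 264  160   83   54 3859] mean [587.4  18.9] rect [587.3  16. ] [252.  161.7] 87.9 pca 88.5
red [287 170   1  15  15] mean [616.9  72.7] rect [617.   72.7] [ 0.  44.2] 89.9 pca 179.9
S handle top [[495.9, -371.5], [474.3, -365.3], [486.4, -305.9], [509.1, -311.0]] mean [ 491.4 -338.4]
  sides [22.4, 60.7, 23.2, 62.0] yaw [-16.1, -12.8, -102.3, -101.5]
S plate [[523.8, -430.5], [443.6, -429.9], [460.3, -246.5], [532.0, -254.5]] mean [ 489.9 -340.4]
  sides [80.2, 184.1, 72.1, 176.2] yaw [-0.4, -6.3, -92.6, -95.2]
S tray [[533.1, -454.3], [427.2, -448.5], [439.8, -235.4], [550.2, -239.2]] mean [ 487.6 -344.3]
  sides [106.1, 213.5, 110.5, 215.9] yaw [-3.2, -2.0, -94.5, -93.4]
S red [[616.3, 75.7], [508.6, 77.6]] mean [562.5  76.7]
strip [[628.6, -39.9], [545.5, -38.9]] mean [587.  -39.4]
S strip [[629.0, -38.7], [546.1, -34.0]] mean [587.5 -36.4]
```

Measured from "top", with "scene" agreeing to within about 5 mm:

| Item | Position (mm) | Yaw |
|---|---|---|
| Float | (489, -346) | about -3.5° |
| Red line middle | (588, 73) | station about -2.1° |
| Blue line middle | (585, -41) | station about -2.1° |

The sides fit the given sizes: board 252×160, plate 181×79, lines 114 apart. First I go above the handle with the jaws along the float's y.

>>> move_arm:
  motion: "3.4 2.3 0 0 0 -1.8; 6.7 4.7 0 0 0 -3.6; 10.1 7 0 0 0 -5.5; 13.5 9.4 0 0 0 -7.3; 16.8 11.7 0 0 0 -9.1; 20.2 14 0 0 0 -10.9; 23.6 16.4 0 0 0 -12.7; 26.9 18.7 0 0 0 -14.6; 30.3 21.1 0 0 0 -16.4; 33.7 23.4 0 0 0 -18.2"
  fingers: 8.5

```text
time: 1.03
tool_pos: [490.8, -344.7, 231.2]
tcp_rot: [-90.0, -0.0, 176.4]
ft_force: [0.4, -1.3, 0.4]
finger_gap: 85.2
```

>>> move_arm:
  motion: "0 0 -4 0 0 0; 0 0 -8 0 0 0; 0 0 -11 0 0 0; 0 0 -12 0 0 0; 0 0 -12 0 0 0; 0 0 -12 0 0 0"

```text
time: 1.53
tool_pos: [489.5, -346.6, 112.1]
tcp_rot: [-90.0, -0.0, 176.5]
ft_force: [0.8, -1.2, 2.1]
finger_gap: 84.9
```

Run:
```python
from h import *
q=readout.sense();print(q['time'],q['tool_pos'],q['tcp_rot'],q['ft_force'],q['joint_pos'])
b=snap('scene')['image'];t=snap('top')['image']
x=np.hstack([cv2.resize(b[70:220,200:350],(400,400)),cv2.resize(t[160:280,370:490],(400,400))])
cv2.imwrite('pics/above.png',x)
```

```text
1.5333 [ 489.47888912 -346.63412688  112.0743252 ] [-9.00011029e+01 -5.21198222e-04  1.76495928e+02] [ 0.80262533 -1.21850534  2.07966449] [-4.02022536e+01  1.23047505e+01  9.25975263e+01  5.92767661e-04
  7.50988002e+01  5.33016664e+01]
```

View pics/above.png

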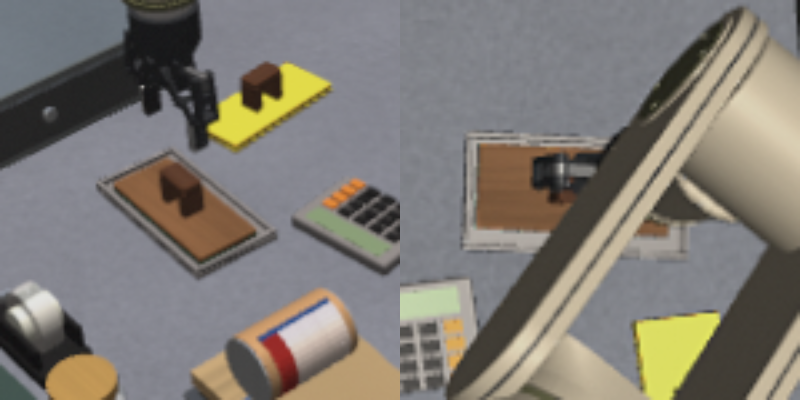

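The view shows the open fingers over the handle (scene crop (180,190), top crop (560,175)), with the jaws along the float's length. I descend, then grip.

>>> move_arm:
  motion: "0 0 -3 0 0 0; 0 0 -5.5 0 0 0; 0 0 -7 0 0 0; 0 0 -8 0 0 0; 0 0 -8.3 0 0 0; 0 0 -8.3 0 0 0; 0 0 -8.3 0 0 0"

```text
time: 2.22
tool_pos: [490.5, -347.4, 30.3]
tcp_rot: [-89.9, 0.1, 176.5]
ft_force: [-0.1, -0.9, 0.7]
finger_gap: 84.8
```

>>> move_arm:
  motion: "0 0 0 0 0 0; 0 0 0 0 0 0; 0 0 0 0 0 0; 0 0 0 0 0 0; 0 0 0 0 0 0; 0 0 0 0 0 0; 0 0 0 0 0 0; 0 0 0 0 0 0"
  fingers: 3.5
  squeeze: 90

```text
time: 2.88
tool_pos: [490.3, -347.1, 29.7]
tcp_rot: [-89.9, 0.1, 176.5]
ft_force: [-0.6, -0.1, 7.2]
finger_gap: 49.1
```

>>> move_arm:
  motion: "0 0 0.3 0 0 0; 0 0 0.8 0 0 0; 0 0 2 0 0 0; 0 0 4 0 0 0; 0 0 4 0 0 0; 0 0 4 0 0 0; 0 0 4 0 0 0; 0 0 4 0 0 0"

```text
time: 3.55
tool_pos: [488.7, -345.8, 67.1]
tcp_rot: [-90.1, -0.1, 176.5]
ft_force: [-0.4, -0.3, -2.9]
finger_gap: 49.2
```

>>> move_arm:
  motion: "0 0 3 0 0 0; 0 0 7 0 0 0; 0 0 10 0 0 0; 0 0 12 0 0 0; 0 0 12 0 0 0; 0 0 12 0 0 0; 0 0 12 0 0 0; 0 0 12 0 0 0"

```text
time: 4.22
tool_pos: [488.1, -345.3, 185.1]
tcp_rot: [-90.2, -0.2, 176.5]
ft_force: [-0.2, 0.6, -2.7]
finger_gap: 49.3
```

Run:
```python
from h import *
F=[]
for i in range(6):
    s=snap('scene');F.append(readout.sense()['ft_force'])
q=readout.sense();print(q['time'],q['tool_pos'],q['tcp_rot'],q['wrist_torque']);print(np.round(F,2))
cv2.imwrite('pics/lift.png',cv2.resize(s['image'][60:260,190:410],(660,600)))
```

```text
4.5167 [ 489.17793551 -346.11220442  187.54312972] [-9.00381431e+01 -5.08719824e-02  1.76514752e+02] [-0.04265323  0.09364663  0.02431409]
[[ 0.37  0.04 -2.62]
 [ 0.19  0.54 -2.1 ]
 [ 0.23 -0.17 -2.57]
 [-0.78 -0.38 -3.  ]
 [ 0.15 -0.16 -1.57]
 [ 0.36  0.   -2.57]]
```

View pics/lift.png

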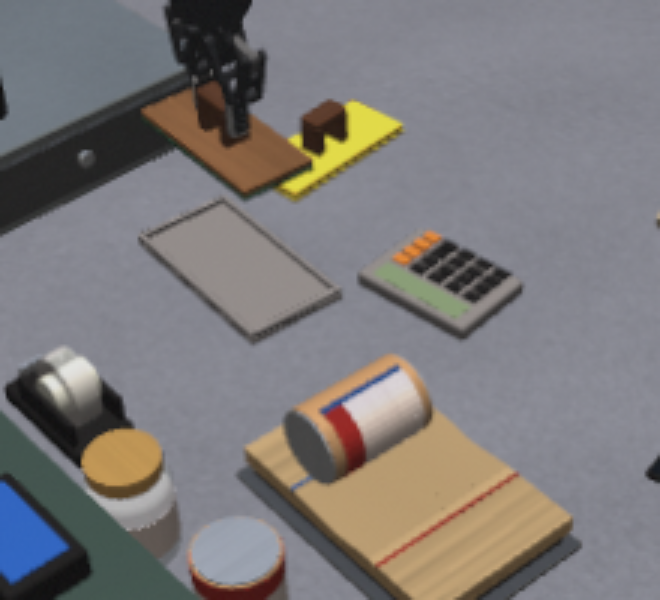

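The float is gripped level and out of the tray, with the canister untouched (660×600 crop: canister (360,415), red line (450,520), empty tray (240,270)). The wrist reads about -2.4 N, the float's weight. Next I carry it to the start position over the canister.

>>> move_arm:
  motion: "1 2.6 0 0 0 0.2; 2.2 5.8 0 0 0 0.4; 3.5 9.3 0 0 0 0.6; 4.8 12.8 0 0 0 0.8; 6.2 16.3 0 0 0 1; 7.5 19.8 0 0 0 1.2; 8.5 22.5 0 0 0 1.4; 9.1 24 0 0 0 1.5; 9.4 24.7 0 0 0 1.5; 9.4 24.7 0 0 0 1.5"

```text
time: 5.35
tool_pos: [583.8, -97.9, 188.2]
tcp_rot: [-90.0, 0.0, 178.1]
ft_force: [-0.1, 0.2, -1.0]
finger_gap: 48.9
```

>>> move_arm:
  motion: "0 0 -1 0 0 0; 0 0 -2 0 0 0; 0 0 -2.8 0 0 0; 0 0 -3 0 0 0; 0 0 -3 0 0 0; 0 0 -3 0 0 0; 0 0 -3 0 0 0; 0 0 -3 0 0 0; 0 0 -3 0 0 0; 0 0 -3 0 0 0"

```text
time: 6.18
tool_pos: [583.7, -99.4, 158.7]
tcp_rot: [-90.0, 0.0, 178.0]
ft_force: [0.6, -0.3, -2.2]
finger_gap: 48.6
```

Run:
```python
from h import *
s=snap('scene')
q=readout.sense();print(q['time'],q['tool_pos'],q['tcp_rot'],q['wrist_torque'],q['ft_force'])
t=snap('top')
x=np.hstack([cv2.resize(s['image'][130:290,240:400],(400,400)),cv2.resize(t['image'][130:230,250:350],(400,400))])
cv2.imwrite('pics/over.png',x)
```

```text
6.2333 [583.61753472 -99.3300629  158.64347905] [-8.99912906e+01  3.21688463e-02  1.78020102e+02] [-0.00545035 -0.02719547 -0.03693008] [-0.20104016  0.01901579 -2.31790395]
```

View pics/over.png

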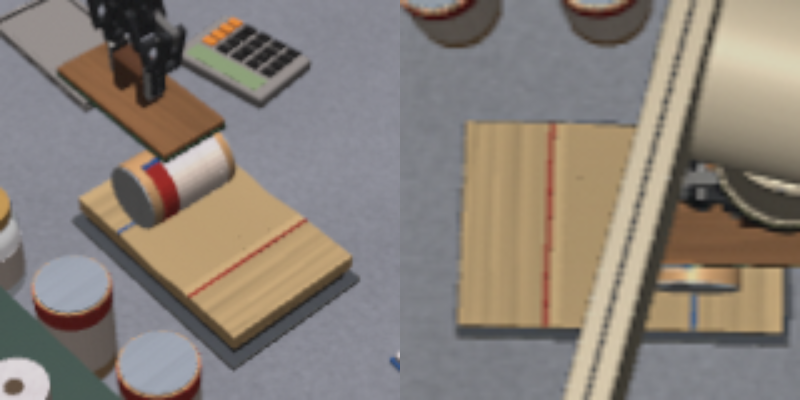

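The picture shows the float's plate over the canister with its front part above the dark blue strip, well clear of the board. The canister is still on the blue line. I lower it gently to contact.

>>> move_arm:
  motion: "0 0 -0.6 0 0 0; 0 0 -1.2 0 0 0; 0 0 -1.6 0 0 0; 0 0 -1.8 0 0 0; 0 0 -1.9 0 0 0; 0 0 -1.9 0 0 0; 0 0 -1.9 0 0 0; 0 0 -1.9 0 0 0"

```text
time: 6.95
tool_pos: [583.6, -99.4, 139.6]
tcp_rot: [-90.0, 0.0, 178.0]
ft_force: [0.1, 0.1, -1.7]
finger_gap: 48.8
```

>>> move_arm:
  motion: "0 0 -0.1 0 0 0; 0 0 -0.2 0 0 0; 0 0 -0.3 0 0 0; 0 0 -0.3 0 0 0; 0 0 -0.3 0 0 0"

```text
time: 7.37
tool_pos: [583.3, -99.3, 136.2]
tcp_rot: [-90.0, -0.0, 178.0]
ft_force: [-0.2, -0.1, -2.5]
finger_gap: 48.9
```

>>> move_arm:
  motion: "0 0 -0.1 0 0 0; 0 0 -0.2 0 0 0; 0 0 -0.2 0 0 0; 0 0 -0.2 0 0 0"

```text
time: 7.7
tool_pos: [583.6, -99.4, 134.7]
tcp_rot: [-90.0, 0.0, 178.0]
ft_force: [-1.2, 0.5, 0.1]
finger_gap: 48.8
```

>>> move_arm:
  motion: "0 0 -0.1 0 0 0; 0 0 -0.2 0 0 0; 0 0 -0.2 0 0 0; 0 0 -0.2 0 0 0; 0 0 -0.2 0 0 0"

```text
time: 8.12
tool_pos: [583.7, -99.4, 133.1]
tcp_rot: [-90.0, 0.0, 178.0]
ft_force: [-4.1, -0.5, 6.6]
finger_gap: 48.6
```

```bash
cat > f.py <<'E'
from h import *
F=[];Q=[]
for i in range(5):
    snap('top');q=readout.sense();F.append(q['ft_force']);Q.append(q['wrist_torque'])
print(q['time'],np.round(q['tool_pos'],1),np.round(q['tcp_rot'],2),'F',np.mean(F,0).round(2),'sd',np.std(F,0).round(2),'M',np.mean(Q,0).round(2))
E
python3 f.py
```

```text
8.3667 [583.7 -99.3 133.1] [-9.0000e+01  4.0000e-02  1.7802e+02] F [-3.46  0.    6.58] sd [0.46 0.46 0.63] M [0.56 0.54 0.16]
```

>>> move_arm:
  motion: "-0.03 0 -0.02 0 0 0; -0.05 0 -0.03 0 0 0; -0.05 0 -0.03 0 0 0; -0.05 0 -0.03 0 0 0"

```text
time: 8.7
tool_pos: [583.6, -99.4, 133.1]
tcp_rot: [-90.0, 0.1, 178.0]
ft_force: [-2.6, 1.2, 6.1]
finger_gap: 48.8
```

```bash
python3 f.py
```

```text
8.95 [583.6 -99.4 133.1] [-8.9990e+01  1.0000e-01  1.7801e+02] F [-2.11  0.25  6.76] sd [0.16 0.33 0.65] M [0.56 0.35 0.11]
```

>>> move_arm:
  motion: "-0.03 0.2 0 0 0 0; -0.03 0.5 -0.02 0 0 0; -0.02 0.8 -0.03 0 0 0; -0.01 1 -0.04 0 0 0; -0.01 1 -0.04 0 0 0"

```text
time: 9.37
tool_pos: [584.0, -89.1, 133.0]
tcp_rot: [-90.0, 0.2, 178.0]
ft_force: [-1.0, -0.1, 7.7]
finger_gap: 48.8
```

>>> move_arm:
  motion: "0.01 0.3 -0.02 0 0 0; 0.02 0.6 -0.04 0 0 0; 0.04 0.9 -0.06 0 0 0; 0.04 1.2 -0.08 0 0 0; 0.04 1.2 -0.08 0 0 0"

```text
time: 9.78
tool_pos: [584.5, -76.9, 132.5]
tcp_rot: [-90.0, 0.2, 178.0]
ft_force: [-1.0, 1.3, 9.0]
finger_gap: 48.9
```

>>> move_arm:
  motion: "0.01 0.3 -0.02 0 0 0; 0.02 0.6 -0.03 0 0 0; 0.04 0.9 -0.04 0 0 0; 0.04 1.2 -0.06 0 0 0; 0.04 1.2 -0.06 0 0 0"

```text
time: 10.2
tool_pos: [585.0, -64.9, 132.1]
tcp_rot: [-90.0, 0.2, 178.0]
ft_force: [-2.3, 0.7, 9.1]
finger_gap: 49.3
```

>>> move_arm:
  motion: "0.01 0.3 -0.02 0 0 0; 0.02 0.6 -0.04 0 0 0; 0.03 0.9 -0.06 0 0 0; 0.03 1.2 -0.08 0 0 0; 0.03 1.2 -0.08 0 0 0"

```text
time: 10.62
tool_pos: [585.5, -52.8, 131.5]
tcp_rot: [-90.0, 0.2, 178.0]
ft_force: [-0.5, 1.4, 10.2]
finger_gap: 48.5
```

>>> move_arm:
  motion: "0.01 0.3 -0.01 0 0 0; 0.02 0.6 -0.02 0 0 0; 0.03 0.9 -0.03 0 0 0; 0.03 1.2 -0.03 0 0 0; 0.03 1.2 -0.03 0 0 0"

```text
time: 11.03
tool_pos: [585.9, -40.8, 131.2]
tcp_rot: [-90.0, 0.2, 178.0]
ft_force: [-0.0, 0.5, 10.0]
finger_gap: 48.8
```

>>> move_arm:
  motion: "0.01 0.3 -0.01 0 0 0; 0.02 0.6 -0.02 0 0 0; 0.03 0.9 -0.03 0 0 0; 0.04 1.2 -0.04 0 0 0; 0.04 1.2 -0.04 0 0 0"

```text
time: 11.45
tool_pos: [586.4, -28.7, 130.7]
tcp_rot: [-90.0, 0.3, 178.0]
ft_force: [1.1, 0.8, 7.1]
finger_gap: 48.8
```

>>> move_arm:
  motion: "0.01 0.3 -0.03 0 0 0; 0.02 0.6 -0.06 0 0 0; 0.03 0.9 -0.09 0 0 0; 0.04 1.2 -0.12 0 0 0; 0.04 1.2 -0.12 0 0 0"

```text
time: 11.87
tool_pos: [586.9, -16.7, 129.6]
tcp_rot: [-90.0, 0.3, 178.0]
ft_force: [1.0, 2.2, 7.6]
finger_gap: 48.8
```

>>> move_arm:
  motion: "0.01 0.3 -0.03 0 0 0; 0.02 0.6 -0.06 0 0 0; 0.03 0.9 -0.09 0 0 0; 0.04 1.2 -0.12 0 0 0; 0.04 1.2 -0.12 0 0 0"

```text
time: 12.28
tool_pos: [587.4, -4.8, 128.6]
tcp_rot: [-90.0, 0.3, 178.0]
ft_force: [1.0, 0.5, 9.9]
finger_gap: 49.1
```

>>> move_arm:
  motion: "0.01 0.3 -0.01 0 0 0; 0.02 0.6 -0.02 0 0 0; 0.03 0.9 -0.03 0 0 0; 0.04 1.2 -0.03 0 0 0; 0.04 1.2 -0.03 0 0 0"

```text
time: 12.7
tool_pos: [588.0, 7.1, 128.3]
tcp_rot: [-90.0, 0.3, 178.0]
ft_force: [1.6, 1.2, 8.0]
finger_gap: 49.1
```

>>> move_arm:
  motion: "0.01 0.3 -0.01 0 0 0; 0.02 0.6 -0.01 0 0 0; 0.03 0.9 -0.02 0 0 0; 0.05 1.2 -0.02 0 0 0; 0.05 1.2 -0.02 0 0 0"

```text
time: 13.12
tool_pos: [588.4, 19.0, 128.1]
tcp_rot: [-90.0, 0.3, 178.0]
ft_force: [2.0, -0.1, 9.0]
finger_gap: 49.0
```

>>> move_arm:
  motion: "0.01 0.3 0 0 0 0; 0.03 0.6 0.01 0 0 0; 0.04 0.9 0.02 0 0 0; 0.06 1.2 0.03 0 0 0; 0.06 1.2 0.03 0 0 0"

```text
time: 13.53
tool_pos: [589.0, 30.8, 128.5]
tcp_rot: [-90.0, 0.3, 178.0]
ft_force: [1.7, -1.3, 9.2]
finger_gap: 49.0
```

>>> move_arm:
  motion: "0.01 0.3 0.02 0 0 0; 0.03 0.6 0.04 0 0 0; 0.04 0.9 0.06 0 0 0; 0.06 1.2 0.08 0 0 0; 0.06 1.2 0.08 0 0 0"

```text
time: 13.95
tool_pos: [589.5, 42.8, 129.3]
tcp_rot: [-90.0, 0.3, 178.0]
ft_force: [0.5, -0.7, 8.7]
finger_gap: 48.8
```

>>> move_arm:
  motion: "0.01 0.3 0.02 0 0 0; 0.02 0.6 0.05 0 0 0; 0.04 0.9 0.07 0 0 0; 0.05 1.2 0.1 0 0 0; 0.05 1.2 0.1 0 0 0"

```text
time: 14.37
tool_pos: [590.0, 54.8, 130.3]
tcp_rot: [-90.0, 0.3, 178.0]
ft_force: [0.6, -0.8, 8.9]
finger_gap: 48.8
```

>>> move_arm:
  motion: "0.01 0.3 0.02 0 0 0; 0.02 0.6 0.05 0 0 0; 0.03 0.9 0.08 0 0 0; 0.04 1.2 0.11 0 0 0; 0.04 1.2 0.11 0 0 0"

```text
time: 14.78
tool_pos: [590.5, 66.9, 131.3]
tcp_rot: [-90.0, 0.3, 178.0]
ft_force: [1.6, -0.8, 8.4]
finger_gap: 49.0
```

>>> move_arm:
  motion: "0.01 0.3 0.02 0 0 0; 0.02 0.6 0.05 0 0 0; 0.04 0.9 0.07 0 0 0; 0.05 1.2 0.1 0 0 0; 0.05 1.2 0.1 0 0 0"

```text
time: 15.2
tool_pos: [591.0, 78.9, 132.2]
tcp_rot: [-90.0, 0.3, 178.0]
ft_force: [2.2, -0.4, 7.6]
finger_gap: 49.0
```

>>> move_arm:
  motion: "0.01 0.3 0.01 0 0 0; 0.02 0.6 0.03 0 0 0; 0.04 0.9 0.04 0 0 0; 0.05 1.2 0.05 0 0 0; 0.05 1.2 0.05 0 0 0"

```text
time: 15.62
tool_pos: [591.4, 91.0, 132.6]
tcp_rot: [-90.0, 0.3, 178.0]
ft_force: [1.6, -0.6, 8.0]
finger_gap: 48.8
```

>>> move_arm:
  motion: "0.01 0.3 0.01 0 0 0; 0.02 0.6 0.01 0 0 0; 0.04 0.9 0.02 0 0 0; 0.05 1.2 0.02 0 0 0; 0.05 1.2 0.02 0 0 0"

```text
time: 16.03
tool_pos: [592.0, 103.1, 132.9]
tcp_rot: [-90.0, 0.3, 178.0]
ft_force: [2.0, -0.2, 8.1]
finger_gap: 48.8
```

```bash
python3 f.py
python3 - <<'E'
from h import *
s=snap('scene');t=snap('top')
cv2.imwrite('pics/s1.png',s['image']);cv2.imwrite('pics/t1.png',t['image'])
x=np.hstack([cv2.resize(s['image'][150:280,270:400],(400,400),interpolation=cv2.INTER_CUBIC),cv2.resize(t['image'][140:230,255:345],(400,400),interpolation=cv2.INTER_CUBIC)])
cv2.imwrite('pics/near.png',x)
E
```

```text
16.2833 [591.9 102.6 132.8] [-90.     0.28 178.03] F [ 1.87 -0.16  7.73] sd [0.48 0.26 0.49] M [-0.48 -0.12  0.11]
```

View pics/near.png

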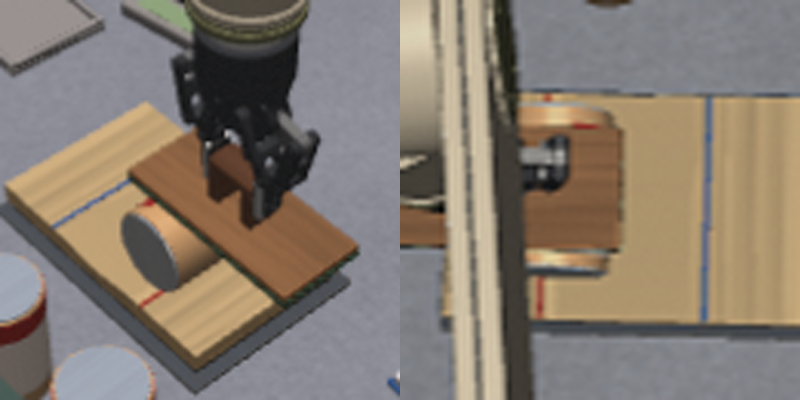

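Run:
```python
from h import *
s=snap('scene');t=snap('top')
c,d=ray(s,[[318.7,230.6]])
for x in(640,645,650): print(x,(c+d[0]*((x-c[0])/d[0,0])).round(1))
print('sil',onz(t,[[303.4,165.9],[301.8,199]],73-0).round(1))
# predicted silhouette px if centre y at 58.5-ish
for yc in (55,58,61): 
    a=np.radians(np.arange(0,360,5)); P=np.c_[np.full(72,600),yc+36.5*np.cos(a),74+36.5*np.sin(a)]
    print(yc,proj(t,P)[:,0].max().round(2))
# scene disc centre by mask
im=s['image'];hsv=cv2.cvtColor(im,cv2.COLOR_BGR2HSV).astype(int)
R=np.zeros(im.shape[:2],np.uint8);R[213:248,305:332]=1
m=R*((hsv[...,1]<60)&(hsv[...,2]<150)).astype(np.uint8)
n,l,st,ce=cv2.connectedComponentsWithStats(m);i=1+st[1:,4].argmax();print(st[i],ce[i])
q=np.argwhere(l==i)[:,::-1].astype(np.float32);h=cv2.convexHull(q);e=cv2.fitEllipse(h);print(e)
c,d=ray(s,[e[0]])
for x in(640,645,650): print(x,(c+d[0]*((x-c[0])/d[0,0])).round(1))
```

```text
640 [640.   52.2  69.5]
645 [645.   57.9  77.8]
650 [650.   63.6  86.2]
sil [[644.7  19.   73. ]
 [543.9  24.5  73. ]]
55 303.67
58 302.68
61 301.69
[310 219  18  26 275] [318.40727273 231.73090909]
((318.383056640625, 231.7360076904297), (12.184314727783203, 28.139774322509766), 148.1002197265625)
640 [640.   50.9  64.3]
645 [645.   56.6  72.7]
650 [650.   62.3  81.1]
```

The picture shows the canister level and parallel to the red line (scene crop, end disc at (150,250)). Its axis measures y≈58.7 mm, against 59.5 mm for roll without slip, so there is no skid. About 14 mm of canister travel remains, or 28 mm for the float.

>>> move_arm:
  motion: "0.01 0.3 0.01 0 0 0; 0.02 0.6 0.01 0 0 0; 0.04 0.9 0.02 0 0 0; 0.05 1.2 0.02 0 0 0; 0.05 1.2 0.02 0 0 0"

```text
time: 16.9
tool_pos: [592.4, 115.1, 133.0]
tcp_rot: [-90.0, 0.3, 178.0]
ft_force: [1.3, 0.2, 7.4]
finger_gap: 49.0
```

>>> move_arm:
  motion: "0.01 0.3 0 0 0 0; 0.02 0.6 0 0 0 0; 0.03 0.9 0 0 0 0; 0.04 1.2 0 0 0 0; 0.05 1.4 0 0 0 0; 0.05 1.4 0 0 0 0; 0.05 1.4 0 0 0 0"

```text
time: 17.48
tool_pos: [593.0, 128.8, 133.0]
tcp_rot: [-90.0, 0.3, 178.0]
ft_force: [2.3, -0.3, 8.1]
finger_gap: 48.7
```

```bash
python3 f.py
cat > c.py <<'E'
from h import *
s=snap('scene');im=s['image'];hsv=cv2.cvtColor(im,cv2.COLOR_BGR2HSV).astype(int)
R=np.zeros(im.shape[:2],np.uint8);R[218:258,312:345]=1
m=R*((hsv[...,1]<60)&(hsv[...,2]<150)).astype(np.uint8)
n,l,st,ce=cv2.connectedComponentsWithStats(m);i=1+st[1:,4].argmax();print(st[i],ce[i])
q=np.argwhere(l==i)[:,::-1].astype(np.float32);e=cv2.fitEllipse(cv2.convexHull(q));print(np.round(e[0],1),np.round(e[1],1))
c,d=ray(s,[e[0]])
for z in(73.5,76.5): print('end disc at z',z,(c+d[0]*((z-c[2])/d[0,2])).round(1))
t=snap('top')
x=np.hstack([cv2.resize(s['image'][150:280,270:400],(400,400),interpolation=cv2.INTER_CUBIC),cv2.resize(t['image'][140:230,255:345],(400,400),interpolation=cv2.INTER_CUBIC)])
import sys;cv2.imwrite(sys.argv[1],x)
E
python3 c.py pics/end.png
```

```text
17.7333 [593.  128.7 133. ] [-90.01   0.29 178.03] F [ 2.26 -0.4   7.25] sd [0.62 0.23 0.34] M [-0.51 -0.2   0.14]
[313 222  19  26 287] [321.80139373 234.71080139]
[321.8 234.6] [12.4 28.6]
end disc at z 73.5 [645.8  70.   73.5]
end disc at z 76.5 [647.6  72.   76.5]
```

>>> move_arm:
  motion: "0.03 0.1 0 0 0 0; 0.06 0.19 0 0 0 0; 0.07 0.19 0 0 0 0; 0.07 0.19 0 0 0 0; 0.07 0.19 0 0 0 0"

```text
time: 18.25
tool_pos: [593.2, 130.6, 132.8]
tcp_rot: [-90.0, 0.2, 178.0]
ft_force: [0.6, -0.1, 7.8]
finger_gap: 48.6
```

```bash
python3 f.py;python3 c.py pics/end2.png
```

```text
18.5 [593.2 130.6 132.8] [-90.     0.23 178.03] F [-0.02  0.41  8.07] sd [0.5  0.39 0.36] M [-0.55  0.14  0.06]
[313 223  19  25 282] [322.13829787 235.05319149]
[322.1 235.1] [12.3 28.1]
end disc at z 73.5 [646.2  71.5  73.5]
end disc at z 76.5 [648.   73.5  76.5]
```

View pics/end2.png

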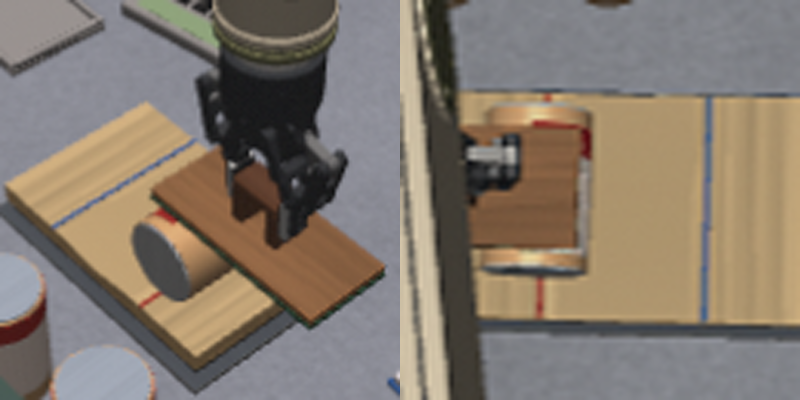

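The end view shows the canister lying square on the red line (top crop axis about x=536, against about 538 expected with parallax) with the label underneath. Contact is about 10 N. Next a gentle straight lift.

>>> move_arm:
  motion: "0 0 0.1 0 0 0; 0 0 0.2 0 0 0; 0 0 0.3 0 0 0; 0 0 0.4 0 0 0; 0 0 0.5 0 0 0; 0 0 0.7 0 0 0; 0 0 1 0 0 0; 0 0 1.5 0 0 0; 0 0 2.2 0 0 0; 0 0 3 0 0 0"

```text
time: 19.43
tool_pos: [591.2, 130.6, 161.1]
tcp_rot: [-90.0, -0.1, 178.0]
ft_force: [-0.4, -0.1, -1.6]
finger_gap: 49.1
```

>>> move_arm:
  motion: "0 0 1 0 0 0; 0 0 2 0 0 0; 0 0 3 0 0 0; 0 0 3 0 0 0; 0 0 3 0 0 0; 0 0 3 0 0 0"

```text
time: 19.93
tool_pos: [591.5, 130.6, 190.7]
tcp_rot: [-90.0, -0.0, 178.0]
ft_force: [-0.6, -0.1, -2.7]
finger_gap: 48.9
```

```bash
python3 f.py;python3 c.py pics/off.png
```

```text
20.1833 [591.2 130.5 190.1] [-8.9990e+01 -7.0000e-02  1.7801e+02] F [-0.04 -0.28 -2.59] sd [0.56 0.79 0.36] M [-0.01  0.    0.01]
[313 222  19  25 286] [322.09440559 234.19230769]
[322.2 234.3] [12.4 28.6]
end disc at z 73.5 [644.4  69.7  73.5]
end disc at z 76.5 [646.2  71.7  76.5]
```

The canister stayed after lift-off: its axis is now at y≈73.7 and the red line at about 73. I carry the float back to the tray.

>>> move_arm:
  motion: "-0.4 -2 0 0 0 -0.1; -1.1 -5 0 0 0 -0.2; -1.9 -9 0 0 0 -0.3; -2.8 -13 0 0 0 -0.5; -3.7 -17 0 0 0 -0.6; -4.5 -21 0 0 0 -0.7; -5.4 -25 0 0 0 -0.8; -6.3 -29 0 0 0 -0.9; -7.1 -33 0 0 0 -1.1; -8 -37 0 0 0 -1.2"

```text
time: 21.12
tool_pos: [510.9, -241.3, 191.1]
tcp_rot: [-90.0, 0.0, 176.8]
ft_force: [0.6, 0.2, -2.1]
finger_gap: 48.6
```

>>> move_arm:
  motion: "-0.9 -4 0 0 0 -0.1; -1.6 -7.5 0 0 0 -0.2; -2.1 -9.8 0 0 0 -0.3; -2.3 -10.7 0 0 0 -0.3; -2.3 -10.7 0 0 0 -0.3; -2.3 -10.7 0 0 0 -0.3; -2.3 -10.7 0 0 0 -0.3"

```text
time: 21.7
tool_pos: [489.0, -345.0, 190.7]
tcp_rot: [-90.1, -0.0, 176.6]
ft_force: [1.0, 0.7, -2.3]
finger_gap: 49.0
```

>>> move_arm:
  motion: "0 0 -3 0 0 0; 0 0 -6.5 0 0 0; 0 0 -10 0 0 0; 0 0 -12.5 0 0 0; 0 0 -13 0 0 0; 0 0 -13 0 0 0; 0 0 -13 0 0 0; 0 0 -13 0 0 0"

```text
time: 22.37
tool_pos: [490.5, -347.2, 63.9]
tcp_rot: [-89.9, 0.2, 176.6]
ft_force: [-0.2, -0.0, -2.6]
finger_gap: 48.8
```

```bash
python3 f.py;python3 c.py pics/x.png
python3 - <<'E'
from h import *
s=snap('scene')
cv2.imwrite('pics/tray.png',cv2.resize(s['image'][80:270,220:410],(600,600),interpolation=cv2.INTER_CUBIC))
E
```

```text
22.6167 [ 489.4 -347.    62.4] [-8.9920e+01  1.1000e-01  1.7651e+02] F [ 0.14  0.04 -2.46] sd [0.44 0.34 0.32] M [-0.   -0.   -0.01]
[313 222  19  25 286] [322.09440559 234.19230769]
[322.2 234.3] [12.4 28.6]
end disc at z 73.5 [644.4  69.7  73.5]
end disc at z 76.5 [646.2  71.7  76.5]
```

View pics/tray.png

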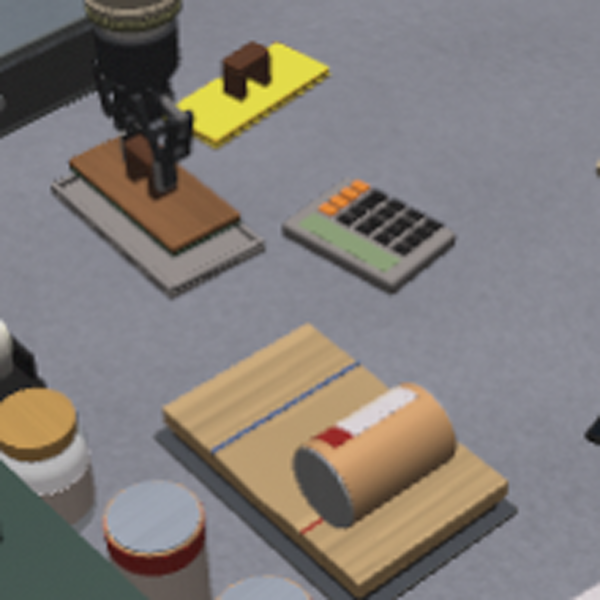

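The canister is still on the red line with its label rolled over (crop (375,455)), and the float hovers level over its tray (crop (155,200)). I lower it.

>>> move_arm:
  motion: "0 0 -1 0 0 0; 0 0 -2 0 0 0; 0 0 -2.6 0 0 0; 0 0 -2.8 0 0 0; 0 0 -3 0 0 0; 0 0 -3.1 0 0 0; 0 0 -3.1 0 0 0; 0 0 -3.1 0 0 0"

```text
time: 23.43
tool_pos: [488.7, -346.6, 29.9]
tcp_rot: [-90.0, 0.0, 176.5]
ft_force: [1.0, -0.2, -2.4]
finger_gap: 48.8
```

>>> move_arm:
  motion: "0 0 -0.1 0 0 0; 0 0 -0.1 0 0 0; 0 0 -0.1 0 0 0; 0 0 -0.1 0 0 0"

```text
time: 23.77
tool_pos: [488.9, -346.6, 29.7]
tcp_rot: [-90.0, 0.0, 176.5]
ft_force: [-3.3, 3.7, 5.3]
finger_gap: 49.3
```

>>> move_arm:
  motion: "0 0 0 0 0 0; 0 0 0 0 0 0; 0 0 0 0 0 0; 0 0 0 0 0 0; 0 0 0 0 0 0; 0 0 0 0 0 0; 0 0 0 0 0 0; 0 0 0 0 0 0"
  fingers: 8.5

```text
time: 24.43
tool_pos: [488.6, -346.4, 28.9]
tcp_rot: [-90.0, -0.0, 176.5]
ft_force: [0.3, 0.2, 0.4]
finger_gap: 85.1
```

>>> move_arm:
  motion: "0 0 1 0 0 0; 0 0 2.5 0 0 0; 0 0 5 0 0 0; 0 0 9 0 0 0; 0 0 13 0 0 0; 0 0 17 0 0 0; 0 0 20 0 0 0; 0 0 20 0 0 0; 0 0 20 0 0 0; 0 0 20 0 0 0"

```text
time: 25.27
tool_pos: [488.4, -346.3, 228.9]
tcp_rot: [-90.0, -0.0, 176.5]
ft_force: [-0.3, 0.1, -0.7]
finger_gap: 85.0
```

```bash
python3 f.py;python3 c.py pics/x2.png
python3 - <<'E'
from h import *
s=snap('scene');t=snap('top')
x=np.hstack([cv2.resize(s['image'][80:270,220:410],(400,400),interpolation=cv2.INTER_CUBIC),cv2.resize(t['image'][120:320,240:440],(400,400),interpolation=cv2.INTER_CUBIC)])
cv2.imwrite('pics/fin.png',x)
E
```

```text
25.5167 [ 488.  -345.9  227.1] [-9.0110e+01 -1.4000e-01  1.7651e+02] F [-0.14  0.1  -0.34] sd [0.64 0.37 0.35] M [-0.   -0.   -0.01]
[313 222  19  25 285] [322.08421053 234.15087719]
[322.1 234.2] [12.3 28.4]
end disc at z 73.5 [644.2  69.3  73.5]
end disc at z 76.5 [646.   71.3  76.5]
```

View pics/fin.png

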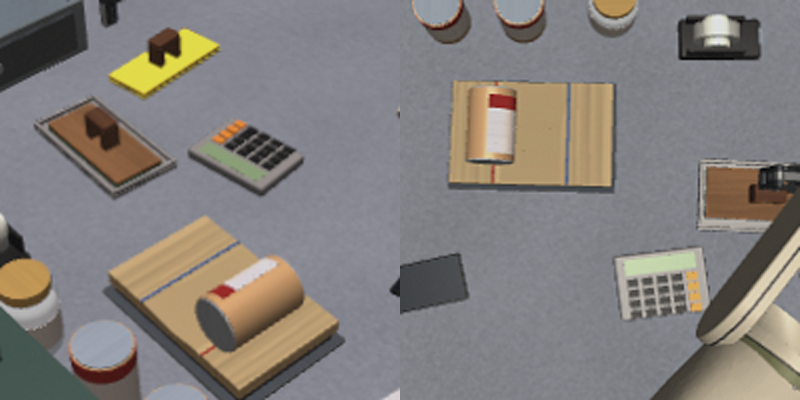

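The last picture shows the canister on the red line (top crop (492,125)), the float flat in its tray (scene crop (105,145)), and the other things in view unmoved. I hand in.

```bash
python3 -c "
from bench import r
print(r.hand_in())"
```

```text
the job is handed in; nothing more can be done
None
```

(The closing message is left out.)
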